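# Clamp a glued panel and start its cure timer

### The job

The glued panel standing in the aluminium jig is ready to cure. Clip every spring clamp that is on the bench upright onto the panel's top edge, each well down over a yellow mark of its own; only then slide the blue dust cover of the grey timer box fully aside, press the red button all the way down, let it up, and slide the cover fully shut again. Leave the glue bottle and the white jar where they stand.

Things in the scene. Friction and masses are not known exactly. Their poses are not given: they have to be found in the camera images.
- jig: Aluminium jig fixed to the bench: base 70 x 280 x 18 mm (x, y, z), origin centre underside, z up. A glued panel stands on edge in it along the jig's y, at x = 0: 8 mm thick, 244 mm long, top edge level, 110 mm above the bench. A steel post 30 x 16 mm, 74 mm high, at each end (y = +-129 mm); steel strips at the panel's foot, up to 30 mm high.
- mark_1 (a point): Yellow mark 1 of 4 on the panel, 12 mm wide, on its top edge and 32 mm down both faces. The point is the middle of the top edge there; axes as the jig's (y along the edge, x across the panel, z up). The marks are 62 mm apart.
- mark_2 (a point): Yellow mark 2 of 4 on the panel, 12 mm wide, on its top edge and 32 mm down both faces. The point is the middle of the top edge there; axes as the jig's (y along the edge, x across the panel, z up). The marks are 62 mm apart.
- mark_3 (a point): Yellow mark 3 of 4 on the panel, 12 mm wide, on its top edge and 32 mm down both faces. The point is the middle of the top edge there; axes as the jig's (y along the edge, x across the panel, z up). The marks are 62 mm apart.
- mark_4 (a point): Yellow mark 4 of 4 on the panel, 12 mm wide, on its top edge and 32 mm down both faces. The point is the middle of the top edge there; axes as the jig's (y along the edge, x across the panel, z up). The marks are 62 mm apart.
- clamp_1_pivot (a point): Spring clamp 1 (may be absent), loose, 75 g, 80 mm high, 30 mm wide along its hinge; black handles above, orange jaw pads below; starts standing upright on its jaws. Point: the hinge, 42 mm above the jaw tips. z from jaws to handles, y along the hinge, jaws close along x. Axes belong to the -x half, so while pinched they tilt by half the joint value; the point stays central.
- clamp_2_pivot (a point): Spring clamp 2 (may be absent), loose, 75 g, 80 mm high, 30 mm wide along its hinge; black handles above, orange jaw pads below; starts standing upright on its jaws. Point: the hinge, 42 mm above the jaw tips. z from jaws to handles, y along the hinge, jaws close along x. Axes belong to the -x half, so while pinched they tilt by half the joint value; the point stays central.
- clamp_3_pivot (a point): Spring clamp 3 (may be absent), loose, 75 g, 80 mm high, 30 mm wide along its hinge; black handles above, orange jaw pads below; starts standing upright on its jaws. Point: the hinge, 42 mm above the jaw tips. z from jaws to handles, y along the hinge, jaws close along x. Axes belong to the -x half, so while pinched they tilt by half the joint value; the point stays central.
- clamp_4_pivot (a point): Spring clamp 4 (may be absent), loose, 75 g, 80 mm high, 30 mm wide along its hinge; black handles above, orange jaw pads below; starts standing upright on its jaws. Point: the hinge, 42 mm above the jaw tips. z from jaws to handles, y along the hinge, jaws close along x. Axes belong to the -x half, so while pinched they tilt by half the joint value; the point stays central.
- clamp_1_jaw (a joint): Jaw opening of clamp 1, rad: 0 shut (pads 2 mm apart), 0.2 biting the panel (5 N), 0.37 full (16 mm). Handles reach 38 mm above the hinge, 39 mm over their outsides at the top; pinched along x (14 N, 24 mm above the hinge) they meet a stop, parallel, 25 mm over all; let go, the spring shuts it. Pads 14 mm high; throat over them free to 5 mm below the hinge.
- clamp_2_jaw (a joint): Jaw opening of clamp 2, rad: 0 shut (pads 2 mm apart), 0.2 biting the panel (5 N), 0.37 full (16 mm). Handles reach 38 mm above the hinge, 39 mm over their outsides at the top; pinched along x (14 N, 24 mm above the hinge) they meet a stop, parallel, 25 mm over all; let go, the spring shuts it. Pads 14 mm high; throat over them free to 5 mm below the hinge.
- clamp_3_jaw (a joint): Jaw opening of clamp 3, rad: 0 shut (pads 2 mm apart), 0.2 biting the panel (5 N), 0.37 full (16 mm). Handles reach 38 mm above the hinge, 39 mm over their outsides at the top; pinched along x (14 N, 24 mm above the hinge) they meet a stop, parallel, 25 mm over all; let go, the spring shuts it. Pads 14 mm high; throat over them free to 5 mm below the hinge.
- clamp_4_jaw (a joint): Jaw opening of clamp 4, rad: 0 shut (pads 2 mm apart), 0.2 biting the panel (5 N), 0.37 full (16 mm). Handles reach 38 mm above the hinge, 39 mm over their outsides at the top; pinched along x (14 N, 24 mm above the hinge) they meet a stop, parallel, 25 mm over all; let go, the spring shuts it. Pads 14 mm high; throat over them free to 5 mm below the hinge.
- timer: Grey timer box, 110 x 190 x 44 mm (x, y, z), 3 kg, loose but heavy, standing on the bench. Origin at the centre of its underside, z up. On its top, between two low rails (4 mm high, along y, at x = +-30 mm), are a red button at x = 0, y = -40 mm and a blue dust cover that slides along y.
- cover (a joint): How far the dust cover has slid along the timer's +y, m: 0 fully shut (centred over the button), 0.070 fully aside. Stays where it is left; 1.5 N friction. The cover plate is 69 x 50 mm (x, y), its top 58.5 mm above the bench.
- cover_fin (a point): Centre of the grip fin that stands on the middle of the dust cover: 30 mm along x, 10 mm thick along y, 30 mm high (its foot 15 mm below this point, 58.5 mm above the bench; its top 88.5 mm above the bench). Axes as the timer's.
- button_top (a point): Centre of the top of the red round button, 26 mm across, 54 mm above the bench when up; pressed straight down 6 mm against a spring (4.8 N at the bottom). While the cover is shut it lies 1.5 mm under the cover plate.
- button (a joint): Button travel, m: 0 up, 0.006 fully down; springs back.
- glue_bottle: White glue bottle with blue nozzle, 34 mm across, 105 mm high, standing; origin at the centre of its underside. Leave alone.
- jar: White jar with black lid, 48 mm across, 52 mm high, standing; origin at the centre of its underside. Leave alone.

How it is judged:
On the way, in this order (a step that is already met when the one before it is completed fails the run):
1. every clamp present bites the panel on a yellow mark ((horizontal distance between clamp_1_pivot and mark_1 below 0.015 m or horizontal distance between clamp_1_pivot and mark_2 below 0.015 m or horizontal distance between clamp_1_pivot and mark_3 below 0.015 m or horizontal distance between clamp_1_pivot and mark_4 below 0.015 m) and x of clamp_1_pivot in the frame of mark_1 between -0.01 and 0.01 m and z of clamp_1_pivot in the frame of mark_1 between 0 and 0.034 m and angle between each of clamp_1_pivot, clamp_2_pivot, clamp_3_pivot, clamp_4_pivot's own z axis and vertical below 0.4 rad and value of joint clamp_1_jaw between 0.08 and 0.28 rad and (horizontal distance between clamp_2_pivot and mark_1 below 0.015 m or horizontal distance between clamp_2_pivot and mark_2 below 0.015 m or horizontal distance between clamp_2_pivot and mark_3 below 0.015 m or horizontal distance between clamp_2_pivot and mark_4 below 0.015 m) and x of clamp_2_pivot in the frame of mark_1 between -0.01 and 0.01 m and z of clamp_2_pivot in the frame of mark_1 between 0 and 0.034 m and value of joint clamp_2_jaw between 0.08 and 0.28 rad and (horizontal distance between clamp_3_pivot and mark_1 below 0.015 m or horizontal distance between clamp_3_pivot and mark_2 below 0.015 m or horizontal distance between clamp_3_pivot and mark_3 below 0.015 m or horizontal distance between clamp_3_pivot and mark_4 below 0.015 m) and x of clamp_3_pivot in the frame of mark_1 between -0.01 and 0.01 m and z of clamp_3_pivot in the frame of mark_1 between 0 and 0.034 m and value of joint clamp_3_jaw between 0.08 and 0.28 rad and (horizontal distance between clamp_4_pivot and mark_1 below 0.015 m or horizontal distance between clamp_4_pivot and mark_2 below 0.015 m or horizontal distance between clamp_4_pivot and mark_3 below 0.015 m or horizontal distance between clamp_4_pivot and mark_4 below 0.015 m) and x of clamp_4_pivot in the frame of mark_1 between -0.01 and 0.01 m and z of clamp_4_pivot in the frame of mark_1 between 0 and 0.034 m and value of joint clamp_4_jaw between 0.08 and 0.28 rad), for 0.2 s.
2. the dust cover is slid aside (value of joint cover above 0.055 m), for 0.2 s.
3. the button is pressed down (value of joint button above 0.0045 m), for 0.05 s.
4. the dust cover is shut again (value of joint cover below 0.006 m), for 0.2 s.
At the end, for the whole second after the job is handed in: Each clamp present sits upright on the panel edge, hinge under 34 mm above the edge (tips 8 mm or more below it), within 15 mm of a yellow mark along the edge, released and biting (joint 0.08 to 0.28); cover shut to within 6 mm, button up, timer at rest (all of step 1 and value of joint cover below 0.006 m and value of joint button below 0.002 m and linear speed of timer below 0.02 m/s); the robot touches nothing.
It fails at once if the button is pressed before every clamp is on (value of joint button above 0.0045 m and not (((horizontal distance between clamp_1_pivot and mark_1 below 0.015 m or horizontal distance between clamp_1_pivot and mark_2 below 0.015 m or horizontal distance between clamp_1_pivot and mark_3 below 0.015 m or horizontal distance between clamp_1_pivot and mark_4 below 0.015 m) and x of clamp_1_pivot in the frame of mark_1 between -0.01 and 0.01 m and z of clamp_1_pivot in the frame of mark_1 between 0 and 0.034 m and angle between clamp_1_pivot's own z axis and vertical below 0.4 rad and value of joint clamp_1_jaw between 0.08 and 0.28 rad) and ((horizontal distance between clamp_2_pivot and mark_1 below 0.015 m or horizontal distance between clamp_2_pivot and mark_2 below 0.015 m or horizontal distance between clamp_2_pivot and mark_3 below 0.015 m or horizontal distance between clamp_2_pivot and mark_4 below 0.015 m) and x of clamp_2_pivot in the frame of mark_1 between -0.01 and 0.01 m and z of clamp_2_pivot in the frame of mark_1 between 0 and 0.034 m and angle between clamp_2_pivot's own z axis and vertical below 0.4 rad and value of joint clamp_2_jaw between 0.08 and 0.28 rad) and ((horizontal distance between clamp_3_pivot and mark_1 below 0.015 m or horizontal distance between clamp_3_pivot and mark_2 below 0.015 m or horizontal distance between clamp_3_pivot and mark_3 below 0.015 m or horizontal distance between clamp_3_pivot and mark_4 below 0.015 m) and x of clamp_3_pivot in the frame of mark_1 between -0.01 and 0.01 m and z of clamp_3_pivot in the frame of mark_1 between 0 and 0.034 m and angle between clamp_3_pivot's own z axis and vertical below 0.4 rad and value of joint clamp_3_jaw between 0.08 and 0.28 rad) and ((horizontal distance between clamp_4_pivot and mark_1 below 0.015 m or horizontal distance between clamp_4_pivot and mark_2 below 0.015 m or horizontal distance between clamp_4_pivot and mark_3 below 0.015 m or horizontal distance between clamp_4_pivot and mark_4 below 0.015 m) and x of clamp_4_pivot in the frame of mark_1 between -0.01 and 0.01 m and z of clamp_4_pivot in the frame of mark_1 between 0 and 0.034 m and angle between clamp_4_pivot's own z axis and vertical below 0.4 rad and value of joint clamp_4_jaw between 0.08 and 0.28 rad))).
It fails at once if the glue bottle or the jar is moved or tipped (distance of any of glue_bottle, jar from where it was at the start of the episode above 0.04 m or angle between any of glue_bottle, jar's own z axis and vertical above 0.5 rad).
Of clamp_1, clamp_2, clamp_3, clamp_4 only 3 to 4 are there at a start; the rules pass over those that are not, and their reading is None.
At some moment in a run one of timer, clamp_1, clamp_2, clamp_3, clamp_4 may be knocked a few centimetres aside while the robot is not near it.
It also fails if it takes over 208 s, if anything falls off the work surface, if the arm or the gripper's body presses on something with over 40 N, if the wrist force passes 120 N, or if a joint passes its speed limit or range.

### The arm

A 6-joint arm with a two-finger parallel gripper is mounted at the origin on a cart in front of the work surface, level with it; the furniture and walls round the work are solid. World frame = base frame: x ahead of the robot, y to its left, z up, the work surface at z = 0. Lengths are in m, angles in rad, forces in N, time in s.
With the tool pointing down it reaches from about 0.35 to 0.775 m from the base axis. Payload 7.3 kg.
Tool frame: the origin (TCP) lies at the very end of the fingers, on their centre line; the grasp point (between the pads) lies 19 mm behind it; z points along the fingers, y is the line along which they close (so a half turn about z gives the same grasp; the last joint's range is limited). The gripper opens to 92 mm and grips with 3 to 60 N. Pads are 19 mm wide; open, the fingers measure 130 mm over their backs; the gripper's body (75 mm by 190 mm) begins 47 mm behind the grasp point.
Start: joints at [-1.482, 0.342, 1.524, -0, 1.275, -0.146], TCP at [0.122, -0.511, 0.227] pointing down, gripper open.
Joint ranges: [-2.53, 2.53], [-0.77, 2.02], [0.04, 2.7], [-1, 4.14], [0.28, 2.66], [-3.11, 3.11]. Speed limits (rad/s): [2.57, 2.57, 3.14, 3.14, 3.14, 3.14].

### API

Orientations are given as [roll, pitch, yaw] about the fixed x, y, z axes, in that order (R = Rz(yaw) Ry(pitch) Rx(roll)).
In Python, from cell import robot, read_camera, get_calibration gives the robot as it stands. The module is installed in compiled form; this text tells all that it offers.
- The arm moves only by the tool send_rows, never from a script. Its argument "plan" is a list of rows, each a list of 2 entries, a list of its own where there are three numbers: the shift along the tool's x, y, z as a fraction of full scale, then the turn, a rotation vector about the tool's x, y, z as a fraction of full scale. A call has exactly 10 rows; each row shifts and turns the commanded pose from where the row before left it, along the tool's axes as they then stand; what a row does not reach is not made up. Full scale, the value 1, is 0.025 m for a shift and 90 degrees for a turn. A row lasts 1/8 s, in which the tool goes at most 62.5 mm and 10.7 degrees, less where a joint would pass 70% of its speed; a pose out of reach is approached as far as the arm can. A call with a number of a shift or a turn outside -1 to 1 is refused whole. A call with a gripper value outside its range is refused whole. "gripper" is the opening, from -1 (shut) to 1 (fully open), so that 0 is half open, set as the call begins (left out, the last holds). The fingers move at their own pace and stop on an object; "force" is the grip in N (left out, the last holds). Time passes only in rows, so rows that do not move let the fingers close, or fill a call up. It gives the time, the measured TCP pose, the force, the opening and the grip force at its end, in the units of the state.
- robot.observe(): the state, without advancing time (a new reading comes with each control period).
- read_camera(name): name is "side" or "top" or "wrist"; returns (picture, depth): 400x640x3 uint8, blue, green, red; 400x640 float32, m along the optical axis (not along the pixel's ray), 0 where there is no reading.
- get_calibration(name): a dict with "intrinsics" (3x3 intrinsics, pixels), "rvec" (rotation vector, rad) and "tvec" (3), from world to camera coordinates, as OpenCV has them. Camera axes: x right, y down, z forward; pixel columns grow to the right and rows downward; lengths in m; the calibration is good to about 2 mm. A picture is of the moment at which its call begins: read the wrist's pose just before it. get_calibration takes no time and is no camera call; for the wrist camera it gives the pose at the moment of the call.
- robot.hand_in(): hands the job in; it is judged then, once.
The state is a dict: "time": time; "qpos": joint angles; "qvel": joint speeds; "joint_efforts": joint torques, N m; "tool_pos": TCP position; "tool_rot": TCP orientation; "contact_force": force on the tool from outside, world axes, zero at the start; "torque": the same for the moment, N m; "opening": finger opening in m; "grip_force": force on a finger pad.
Only numpy, scipy, OpenCV 4.12 (cv2) and the standard library are available. Lean on these libraries where they do the work, as an engineer would, in place of code of your own. Each camera call takes 0.05 s, during which the arm holds its last target. There are 200 camera calls.

## Working session

There is one attempt and no reset: what is moved stays moved. The work goes in short steps, Python scripts to look and compute and a tool call to move; the robot and the scene stay as the last step left them, time stands still between calls to the robot, and variables do not carry over. Pictures are saved under pics/ and viewed, at most 14 in all, crops included, and the job is handed in when it is done.

Besides the shell and the picture viewer there is one more tool, called after "Call:" by a JSON object that holds its "method" and its "body". send_rows: Moves the arm, as the interface text tells. Shift numbers are shares of 0.025 m and turn numbers shares of 90 degrees, none past 1 either way. Its arguments: {"type":"object","properties":{"plan":{"type":"array"},"gripper":{"type":"number"},"force":{"type":"number"}},"required":["plan"]}

```bash
mkdir -p pics; cat > h.py <<'E'
import numpy as np, cv2
from cell import robot, read_camera, get_calibration
def shot(n,fn=None):
    c=get_calibration(n); im,d=read_camera(n)
    np.savez('%s.npz'%n,im=im,d=d,K=c['intrinsics'],r=c['rvec'],t=c['tvec'])
    if fn: cv2.imwrite('pics/'+fn,im)
def load(n):
    z=np.load('%s.npz'%n); return z
def pt(n,u,v,dd=None,w=1):
    z=load(n); K=z['K']; R=cv2.Rodrigues(z['r'])[0]
    if dd is None:
        p=z['d'][v-w:v+w+1,u-w:u+w+1]; dd=np.median(p[p>0])
    c=np.linalg.inv(K)@[u,v,1]*dd
    return R.T@(c-z['t'].ravel())
def cloud(n):
    z=load(n); K=z['K']; R=cv2.Rodrigues(z['r'])[0]; d=z['d']
    v,u=np.mgrid[0:400,0:640]
    c=np.stack([u,v,np.ones_like(u)],-1)@np.linalg.inv(K).T*d[...,None]
    P=(c-z['t'].ravel())@R; P[d<=0]=np.nan
    return P,z['im']
E
python3 - <<'E'
from h import *
s=robot.observe(); print(s['time'],s['tool_pos'],s['tool_rot'],s['opening'])
shot('top','top0.png'); shot('side','side0.png')
E
```

```text
0.0 [ 0.12213744 -0.51018518  0.22605593] [-3.14008974e+00 -2.03216342e-04  2.34836714e-01] 0.09217542648490167
```

View pics/top0.png

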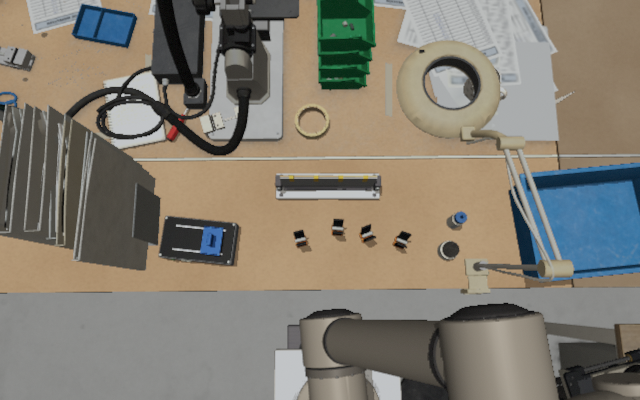

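View pics/side0.png

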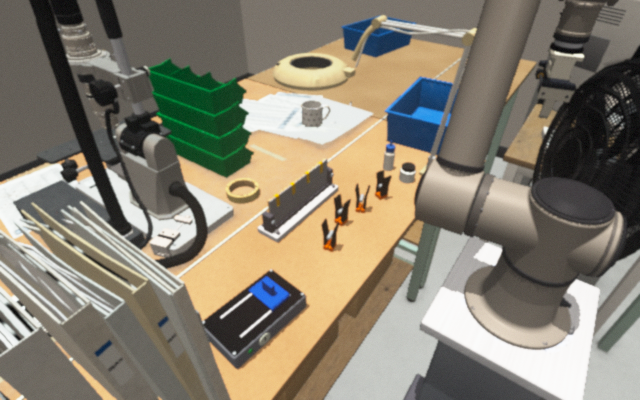

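The top view shows four clamps near (300,239), (338,227), (367,233) and (402,240). The jig is at (328,186), the timer at (200,241) with its cover at (212,240), the bottle at (458,219) and the jar at (450,250). The side view agrees. Next I'll take an enlarged crop and some metric measurements.

```bash
python3 - <<'E'
from h import *
im=load('top')['im']
cv2.imwrite('pics/c1.png',cv2.resize(im[165:265,270:430],None,fx=5,fy=5,interpolation=cv2.INTER_CUBIC))
P,im=cloud('top'); h=cv2.cvtColor(im,cv2.COLOR_BGR2HSV)
# yellow marks
m=(h[...,0]>20)&(h[...,0]<35)&(h[...,1]>150)&(h[...,2]>120); m[:165]=0;m[205:]=0;m[:,:270]=0;m[:,390:]=0
n,l,s,c=cv2.connectedComponentsWithStats(m.astype(np.uint8))
for i in range(1,n):
    if s[i,4]>3: print('mark',c[i].round(1),s[i,4],np.nanmean(P[l==i],0).round(4),np.nanmax(P[l==i],0).round(4))
for u,v in [(300,239),(338,227),(367,233),(402,240)]:
    Q=P[v-14:v+14,u-14:u+14].reshape(-1,3); Q=Q[(Q[:,2]>.03)&(Q[:,2]<.1)]
    c=Q.mean(0); e,V=np.linalg.eigh(np.cov(Q[:,:2].T)); print('clamp',u,v,len(Q),c.round(4),Q[:,2].max().round(3),np.sqrt(e).round(4),V[:,0].round(3),V[:,1].round(3))
b=(h[...,0]>100)&(h[...,0]<125)&(h[...,1]>150);b[:,:190]=0;b[:,230:]=0;b[:215]=0;b[265:]=0
Q=P[b];Q=Q[Q[:,2]>.05]; print('cover',Q.mean(0).round(4),np.median(Q[Q[:,2]>.075],0).round(4))
Q=P[210:272,150:245].reshape(-1,3);Q=Q[(Q[:,2]>.03)&(Q[:,2]<.1)]
print('timer',cv2.minAreaRect((Q[:,:2]*1000).astype(np.float32)))
Q=P[165:205,270:390].reshape(-1,3);Q=Q[(Q[:,2]>.012)&(Q[:,2]<.13)]
print('jig',cv2.minAreaRect((Q[:,:2]*1000).astype(np.float32)))
Q=Q[Q[:,2]>.1];print('panel',cv2.minAreaRect((Q[:,:2]*1000).astype(np.float32)),Q.mean(0))
for u,v in [(458,219),(450,250)]: print(pt('top',u,v))
E
```

```text
mark [316. 177.] 9 [0.5749 0.0479 0.1097] [0.5781 0.0504 0.112 ]
mark [340.5 177. ] 12 [ 0.574  -0.0133  0.1109] [ 0.577  -0.0095  0.1129]
mark [365. 177.] 9 [ 0.5738 -0.0747  0.1099] [ 0.5774 -0.0722  0.1151]
clamp 300 239 138 [0.4289 0.0922 0.0607] 0.089 [0.0076 0.0111] [ 0.246 -0.969] [-0.969 -0.246]
clamp 338 227 147 [ 0.4577 -0.0053  0.0593] 0.084 [0.0075 0.0109] [-0.076 -0.997] [-0.997  0.076]
clamp 367 233 148 [ 0.4393 -0.0796  0.0602] 0.084 [0.0079 0.0115] [ 0.313 -0.95 ] [-0.95  -0.313]
clamp 402 240 159 [ 0.4234 -0.1702  0.0591] 0.083 [0.0078 0.011 ] [-0.416 -0.909] [-0.909  0.416]
cover [0.4234 0.3152 0.0608] [0.422  0.3154 0.086 ]
timer ((430.822265625, 372.1004943847656), (226.33834838867188, 119.59197235107422), 80.0088119506836)
jig ((573.451416015625, 18.32758331298828), (279.9037780761719, 69.64810943603516), 89.49527740478516)
panel ((574.1842041015625, 19.027572631835938), (243.31138610839844, 8.910393714904785), 89.48429107666016) [0.57390075 0.01793534 0.1077454 ]
[ 0.46993429 -0.30877509  0.08180856]
[ 0.39508636 -0.29232571  0.05097337]
```

View pics/c1.png

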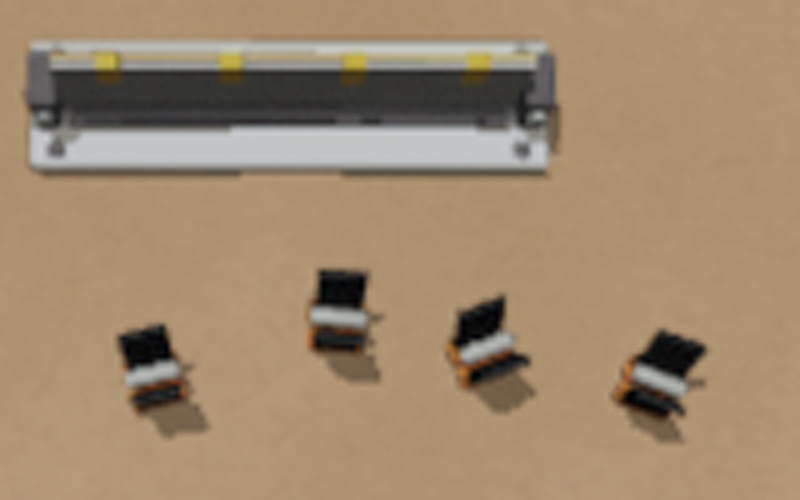

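Crop: the white hinge rods are at crop pixels (152,376), (338,315), (486,347) and (658,378). The marks are at crop x = 107, 231, 354 and 478. I'll check the lamp as an obstacle and refine the hinge positions.

```bash
cat >> h.py <<'E'
def ray(n,u,v,z0):
    z=load(n);K=z['K'];R=cv2.Rodrigues(z['r'])[0];o=-R.T@z['t'].ravel();d=R.T@np.linalg.inv(K)@[u,v,1]
    return o+d*(z0-o[2])/d[2]
def delta(p,yaw,frm=None):
    """turn units (about tool z) to yaw deg, then shift units in tool axes after turn"""
    from scipy.spatial.transform import Rotation as Ro
    s=robot.observe(); R=Ro.from_euler('xyz',s['tool_rot']); 
    y0=np.degrees(s['tool_rot'][2]); t=-((yaw-y0+180)%360-180)/90
    p0=s['tool_pos'] if frm is None else np.array(frm)
    Rt=Ro.from_euler('xyz',[np.pi,0,np.radians(yaw)])
    print('turn',round(t,3),'shift',(Rt.inv().apply(np.array(p)-p0)/.025).round(2),'at',s['tool_pos'].round(4),s['tool_rot'].round(3))
E
python3 - <<'E'
from h import *
for x,y in [(152,376),(338,315),(486,347),(658,378)]: print(ray('top',270+x/5-.4,165+y/5-.4,.044).round(4))
for x,y in [(107,65),(478,65)]: print(ray('top',270+x/5-.4,165+y/5-.4,.11).round(4))
P,_=cloud('top')
for u,v in [(478,270),(478,262),(510,268),(555,268),(530,200),(510,160),(510,142)]: print(u,v,P[v,u].round(3))
c=get_calibration('top');R=cv2.Rodrigues(c['rvec'])[0];print('cam',-R.T@c['tvec'].ravel())
delta([.42,-.3,.227],90)
E
```

```text
[0.4255 0.0906 0.044 ]
[ 0.4563 -0.0058  0.044 ]
[ 0.439 -0.082  0.044]
[ 0.4221 -0.1701  0.044 ]
[0.5738 0.1104 0.11  ]
[ 0.5722 -0.0751  0.11  ]
478 270 [ 0.345 -0.365  0.037]
478 262 [ 0.364 -0.364  0.044]
510 268 [ 0.335 -0.353  0.268]
555 268 [ 0.325 -0.364  0.434]
530 200 [ 0.534 -0.532  0.002]
510 160 [ 0.517 -0.301  0.439]
510 142 [ 0.55  -0.302  0.444]
cam [0.27744113 0.04545698 1.2501104 ]
turn -0.851 shift [ 8.41 11.91 -0.03] at [ 0.1221 -0.5102  0.2261] [-3.14  -0.     0.235]
```

```bash
python3 - <<'E'
from h import *
from scipy.spatial.transform import Rotation as Ro
c=get_calibration('wrist');R=cv2.Rodrigues(c['rvec'])[0];o=-R.T@c['tvec'].ravel()
s=robot.observe();T=Ro.from_euler('xyz',s['tool_rot'])
print('cam in tool',T.inv().apply(o-s['tool_pos']).round(3)); print((T.as_matrix().T@R.T).round(2)); print(c['intrinsics'])
# any points in swing zone r .3-.47, z .05-.8
P,_=cloud('top');Q=P.reshape(-1,3);r=np.hypot(Q[:,0],Q[:,1]);b=np.degrees(np.arctan2(Q[:,1],Q[:,0]))
m=(r>.3)&(r<.52)&(b>-62)&(b<-32)&(Q[:,2]>.02);Q=Q[m];r=r[m];b=b[m]
for lo in np.arange(0,.9,.1):
    k=(Q[:,2]>lo)&(Q[:,2]<=lo+.1)
    if k.any(): print(lo.round(1),k.sum(),r[k].min().round(3),np.median(r[k]).round(3),b[k].min().round(0),b[k].max().round(0))
E
```

```text
cam in tool [ 0.078  0.    -0.158]
[[-0.   -0.96 -0.29]
 [ 1.   -0.    0.  ]
 [-0.   -0.29  0.96]]
[[314.45822727   0.         320.52131836]
 [  0.         314.45822727 200.5047395 ]
 [  0.           0.           1.        ]]
0.0 382 0.469 0.495 -47.0 -34.0
0.1 99 0.479 0.494 -48.0 -45.0
0.2 136 0.466 0.488 -48.0 -45.0
0.3 196 0.463 0.482 -49.0 -46.0
0.4 996 0.464 0.494 -52.0 -39.0
0.6 85 0.304 0.32 -62.0 -60.0
0.7 582 0.3 0.309 -42.0 -32.0
```

Call:
{"method": "send_rows", "body": {"plan": [[[0,0,0],[0,0,-0.117]],[[0,0,0],[0,0,-0.117]],[[0,0,0],[0,0,-0.117]],[[0,0,0],[0,0,-0.117]],[[0,0,0],[0,0,-0.117]],[[0,0,0],[0,0,-0.117]],[[0,0,0],[0,0,-0.117]],[[0,0,0],[0,0,-0.117]],[[0,0,0],[0,0,-0.117]],[[0,0,0],[0,0,-0.117]]], "gripper": 1}}

```text
time: 1.35
tool_pos: [0.1222, -0.5103, 0.2263]
tool_rot: [3.141, -0.001, 2.079]
contact_force: [-0.2, 0.2, -0.6]
opening: 0.0915
grip_force: 0.0
```

Call:
{"method": "send_rows", "body": {"plan": [[[0.93,0.43,0],[0,0,0]],[[0.93,0.43,0],[0,0,0]],[[0.93,0.43,0],[0,0,0]],[[0.93,0.43,0],[0,0,0]],[[0.93,0.43,0],[0,0,0]],[[0.93,0.43,0],[0,0,0]],[[0,0,0],[0,0,0]],[[0,0,0],[0,0,0]],[[0,0,0],[0,0,0]],[[0,0,0],[0,0,0]]]}}

```text
time: 2.6
tool_pos: [0.1116, -0.3577, 0.2265]
tool_rot: [3.141, -0.0, 2.073]
contact_force: [-1.1, 0.3, -0.3]
opening: 0.0919
grip_force: 0.0
```

Call:
{"method": "send_rows", "body": {"plan": [[[0,0.94,0],[0,0,0]],[[0,0.94,0],[0,0,0]],[[0,0.94,0],[0,0,0]],[[0,0.94,0],[0,0,0]],[[0,0.94,0],[0,0,0]],[[0,0.94,0],[0,0,0]],[[0,0.94,0],[0,0,0]],[[0.49,0.94,0],[0,0,0]],[[0.49,0.94,0],[0,0,0]],[[0.49,0.94,0],[0,0,0]]]}}

```text
time: 3.85
tool_pos: [0.3006, -0.2115, 0.2266]
tool_rot: [-3.142, -0.0, 2.072]
contact_force: [0.6, 0.0, -0.2]
opening: 0.0918
grip_force: 0.0
```

Call:
{"method": "send_rows", "body": {"plan": [[[0.49,0.94,0],[0,0,0]],[[0.49,0.94,0],[0,0,0]],[[0.49,0.94,0],[0,0,0]],[[0.49,0.94,0],[0,0,0]],[[0,0,0],[0,0,0.083]],[[0,0,0],[0,0,0.083]],[[0,0,0],[0,0,0]],[[0,0,0],[0,0,0]],[[0,0,0],[0,0,0]],[[0,0,0],[0,0,0]]]}}

```text
time: 5.1
tool_pos: [0.3588, -0.1239, 0.2267]
tool_rot: [-3.142, 0.0, 1.812]
contact_force: [-0.3, -0.1, -0.5]
opening: 0.0917
grip_force: 0.0
```

```bash
python3 - <<'E'
from h import *
delta([.4255,.0906,.15],104); delta([.4255,.0906,.047],104)
shot('top')
P,im=cloud('top')
for u,v in [(300,239),(338,227),(367,233),(402,240)]:
    Q=P[v-14:v+14,u-14:u+14].reshape(-1,3); Q=Q[(Q[:,2]>.03)&(Q[:,2]<.1)]
    print('clamp',u,v,len(Q),Q.mean(0).round(4))
E
```

```text
turn -0.002 shift [7.68 4.67 3.07] at [ 0.3588 -0.1239  0.2267] [-3.142  0.     1.812]
turn -0.002 shift [7.68 4.67 7.19] at [ 0.3588 -0.1239  0.2267] [-3.142  0.     1.812]
clamp 300 239 140 [0.429  0.0922 0.0605]
clamp 338 227 148 [ 0.4574 -0.0052  0.0591]
clamp 367 233 149 [ 0.4394 -0.0797  0.0602]
clamp 402 240 0 [nan nan nan]<stdin>:7: RuntimeWarning: Mean of empty slice.
  ret = um.true_divide(
```

Call:
{"method": "send_rows", "body": {"plan": [[[0.96,0.58,0.38],[0,0,0]],[[0.96,0.58,0.38],[0,0,0]],[[0.96,0.58,0.38],[0,0,0]],[[0.96,0.58,0.38],[0,0,0]],[[0.96,0.58,0.38],[0,0,0]],[[0.96,0.58,0.38],[0,0,0]],[[0.96,0.58,0.38],[0,0,0]],[[0.96,0.58,0.38],[0,0,0]],[[0,0,0],[0,0,0]],[[0,0,0],[0,0,0]]]}}

```text
time: 6.4
tool_pos: [0.4254, 0.0898, 0.1508]
tool_rot: [-3.141, 0.0, 1.812]
contact_force: [-0.6, -0.0, 0.5]
opening: 0.0916
grip_force: 0.0
```

```bash
python3 - <<'E'
from h import *
s=robot.observe();print(s['tool_pos']);shot('wrist','w1.png')
E
```

```text
[0.42543206 0.0898318  0.15081567]
```

View pics/w1.png

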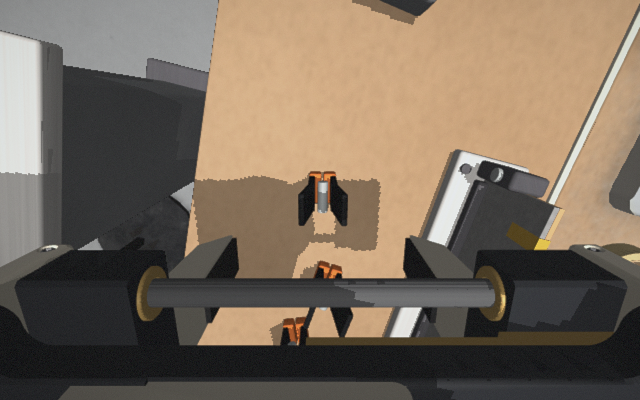

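The wrist view shows clamp 1 with its rod at (322,196), between the finger tips at (238,240) and (405,240), and its yaw is aligned.

```bash
cat >> h.py <<'E'
def tl(Q,s):
    from scipy.spatial.transform import Rotation as Ro
    return Ro.from_euler('xyz',s['tool_rot']).inv().apply(Q-s['tool_pos'])
E
python3 - <<'E'
from h import *
s=robot.observe();P,im=cloud('wrist')
Q=P[160:235,285:360].reshape(-1,3);T=tl(Q,s);Q=np.c_[Q,T];Q=Q[(Q[:,2]>.02)&(Q[:,2]<.1)]
for a,b in[(.02,.04),(.04,.055),(.06,.075),(.075,.09)]:
    q=Q[(Q[:,2]>a)&(Q[:,2]<=b)];print(a,len(q),np.percentile(q[:,3],[2,98]).round(4),np.percentile(q[:,4],[2,98]).round(4))
print(ray('wrist',322,196,.046).round(4),ray('wrist',322,181,.044).round(4),ray('wrist',322,212,.046))
E
```

```text
0.02 80 [-0.0003  0.0147] [-0.0106  0.0142]
0.04 552 [-0.0111  0.0153] [-0.0088  0.0123]
0.06 321 [-0.0098  0.0147] [-0.0134  0.0169]
0.075 512 [-0.0105  0.0144] [-0.0172  0.0203]
[0.4262 0.0927 0.046 ] [0.4231 0.1053 0.044 ] [0.42978402 0.07847253 0.046     ]
```

Call:
{"method": "send_rows", "body": {"plan": [[[0.08,0.07,0.5],[0,0,0]],[[0,0,0.6],[0,0,0]],[[0,0,0.6],[0,0,0]],[[0,0,0.6],[0,0,0]],[[0,0,0.6],[0,0,0]],[[0,0,0.6],[0,0,0]],[[0,0,0.4],[0,0,0]],[[0,0,0.25],[0,0,0]],[[0,0,0],[0,0,0]],[[0,0,0],[0,0,0]]]}}

```text
time: 7.7
tool_pos: [0.4271, 0.0927, 0.0473]
tool_rot: [3.141, 0.0, 1.812]
contact_force: [-0.2, -0.3, 0.5]
opening: 0.092
grip_force: 0.0
```

Call:
{"method": "send_rows", "body": {"plan": [[[0,0,0],[0,0,0]],[[0,0,0],[0,0,0]],[[0,0,0],[0,0,0]],[[0,0,0],[0,0,0]],[[0,0,0],[0,0,0]],[[0,0,0],[0,0,0]],[[0,0,0],[0,0,0]],[[0,0,0],[0,0,0]],[[0,0,0],[0,0,0]],[[0,0,0],[0,0,0]]], "gripper": -1, "force": 30}}

```text
time: 8.95
tool_pos: [0.4253, 0.0925, 0.0471]
tool_rot: [-3.138, -0.0, 1.812]
contact_force: [-4.4, -1.0, 8.7]
opening: 0.024
grip_force: 30.0
```

Call:
{"method": "send_rows", "body": {"plan": [[[0,0,-0.3],[0,0,0]],[[0,0,-0.8],[0,0,0]],[[0,0,-1],[0,0,0]],[[0,0,-1],[0,0,0]],[[0,0,-1],[0,0,0]],[[0,0,-1],[0,0,0]],[[0,0,-1],[0,0,0]],[[0,0,0],[0,0,0.08]],[[0,0,0],[0,0,0.08]],[[0,0,0],[0,0,0]]]}}

```text
time: 10.2
tool_pos: [0.4269, 0.0927, 0.1997]
tool_rot: [3.141, 0.0, 1.562]
contact_force: [-0.3, 0.1, -0.8]
opening: 0.0236
grip_force: 30.0
```

```bash
python3 - <<'E'
from h import *
delta([.575,.1115,.2],89.5)
shot('top');P,im=cloud('top')
for u,v in [(300,239),(338,227),(367,233),(402,240)]:
    Q=P[v-14:v+14,u-14:u+14].reshape(-1,3); Q=Q[(Q[:,2]>.03)&(Q[:,2]<.1)]
    print('clamp',u,v,len(Q),Q.mean(0).round(4) if len(Q) else '')
E
```

```text
turn -0.0 shift [ 0.8   5.92 -0.01] at [0.4269 0.0927 0.1997] [3.141 0.    1.562]
clamp 300 239 0 
clamp 338 227 150 [ 0.4576 -0.0052  0.0594]
clamp 367 233 148 [ 0.4393 -0.0797  0.0608]
clamp 402 240 159 [ 0.4235 -0.1704  0.0584]
```

Carry to above mark 1, then look with the wrist camera.

Call:
{"method": "send_rows", "body": {"plan": [[[0.1,0.74,0],[0,0,0]],[[0.1,0.74,0],[0,0,0]],[[0.1,0.74,0],[0,0,0]],[[0.1,0.74,0],[0,0,0]],[[0.1,0.74,0],[0,0,0]],[[0.1,0.74,0],[0,0,0]],[[0.1,0.74,0],[0,0,0]],[[0.1,0.74,0],[0,0,0]],[[0,0,0],[0,0,0]],[[0,0,0],[0,0,0]]]}}

```text
time: 11.5
tool_pos: [0.5743, 0.1111, 0.1991]
tool_rot: [-3.14, 0.0, 1.562]
contact_force: [-0.6, 0.4, -1.4]
opening: 0.0238
grip_force: 30.0
```

```bash
python3 - <<'E'
from h import *
s=robot.observe();print(s['tool_pos']);shot('wrist','w2.png')
E
```

```text
[0.57431289 0.11112201 0.19914298]
```

View pics/w2.png

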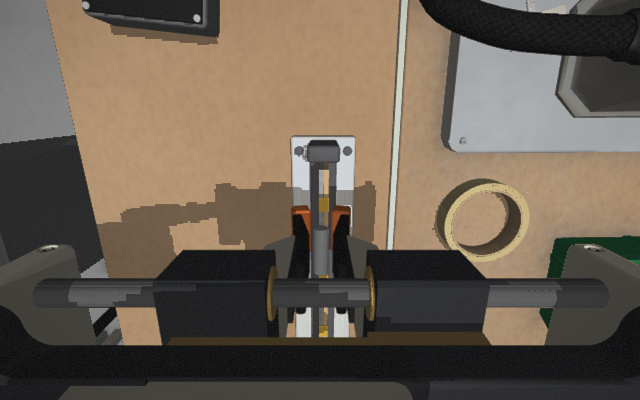

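The jaws at (302,210) and (340,210) straddle the panel edge near (323,190), and a yellow mark shows at (324,204).

```bash
python3 - <<'E'
from h import *
P,im=cloud('wrist');s=robot.observe()
for v in (170,180,190,200): 
    row=P[v,300:350]; k=np.abs(row[:,2]-.11)<.006; print(v,k.nonzero()[0][[0,-1]]+300 if k.any() else '',row[k].mean(0).round(4))
h=cv2.cvtColor(im,cv2.COLOR_BGR2HSV);m=(h[...,0]>18)&(h[...,0]<35)&(h[...,1]>150)&(h[...,2]>120);m[:,:310]=0;m[:,340:]=0;m[230:]=0
Q=P[m];print(Q.min(0),Q.max(0),Q.mean(0))
for a,b in((295,312),(332,350)):
    Q=tl(P[203:235,a:b].reshape(-1,3),s);Q=Q[(Q[:,2]<.02)&(Q[:,2]>-.02)];print(np.percentile(Q,[3,97],axis=0).round(4))
E
```

```text
170 [319 328] [0.5771 0.1399 0.1101]
180 [319 328] [0.5771 0.1317 0.1099]
190 [319 328] [0.577  0.1234 0.1103]
200 [318 328] [0.5765 0.115  0.1106]
[0.57318006 0.10538192 0.1091614 ] [0.58065244 0.11708872 0.1125317 ] [0.57700751 0.11143478 0.11081067]
[[ 0.0067 -0.0151 -0.0009]
 [ 0.0121 -0.0071  0.0196]]
[[ 0.007   0.0077 -0.0007]
 [ 0.0122  0.0155  0.0182]]
```

Call:
{"method": "send_rows", "body": {"plan": [[[0,0.07,0.3],[0,0,0]],[[0,0,0.4],[0,0,0]],[[0,0,0.4],[0,0,0]],[[0,0,0.4],[0,0,0]],[[0,0,0.4],[0,0,0]],[[0,0,0.4],[0,0,0]],[[0,0,0.35],[0,0,0]],[[0,0,0.23],[0,0,0]],[[0,0,0],[0,0,0]],[[0,0,0],[0,0,0]]]}}

```text
time: 12.8
tool_pos: [0.577, 0.1111, 0.1278]
tool_rot: [3.141, 0.0, 1.561]
contact_force: [0.3, 0.2, -0.3]
opening: 0.0235
grip_force: 30.0
```

Call:
{"method": "send_rows", "body": {"plan": [[[0,0,0],[0,0,0]],[[0,0,0],[0,0,0]],[[0,0,0],[0,0,0]],[[0,0,0],[0,0,0]],[[0,0,0],[0,0,0]],[[0,0,0],[0,0,0]],[[0,0,-0.5],[0,0,0]],[[0,0,-0.8],[0,0,0]],[[0,0,-0.9],[0,0,0]],[[0,0,-0.8],[0,0,0.043]]], "gripper": 1}}

```text
time: 14.05
tool_pos: [0.577, 0.1111, 0.2043]
tool_rot: [3.14, -0.0, 1.492]
contact_force: [0.8, -0.5, -0.5]
opening: 0.0922
grip_force: 0.0
```

Call:
{"method": "send_rows", "body": {"plan": [[[-0.72,-0.63,0],[0,0,0]],[[-0.72,-0.63,0],[0,0,0]],[[-0.72,-0.63,0],[0,0,0]],[[-0.72,-0.63,0],[0,0,0]],[[-0.71,-0.64,0],[0,0,0]],[[-0.71,-0.64,0.5],[0,0,0]],[[-0.7,-0.65,1],[0,0,0]],[[0,0,0.5],[0,0,0]],[[0,0,0],[0,0,0]],[[0,0,0],[0,0,0]]]}}

```text
time: 15.3
tool_pos: [0.4573, -0.0046, 0.1533]
tool_rot: [3.14, 0.0, 1.494]
contact_force: [0.2, 0.2, -0.3]
opening: 0.0918
grip_force: 0.0
```

```bash
cat >> h.py <<'E'
def clampcheck():
    """nearest clamp ahead of tool in wrist cloud: extents in tool axes"""
    shot('wrist');s=robot.observe();P,im=cloud('wrist');T=tl(P.reshape(-1,3),s);Q=P.reshape(-1,3)
    m=(abs(T[:,0])<.035)&(abs(T[:,1])<.035)&(Q[:,2]>.02)&(Q[:,2]<.1)
    v,u=np.divmod(m.nonzero()[0],640);Q=np.c_[Q[m],T[m]]
    for a,b in[(.04,.055),(.06,.075),(.075,.09)]:
        q=Q[(Q[:,2]>a)&(Q[:,2]<=b)]
        if len(q): print(a,len(q),np.percentile(q[:,3],[2,98]).round(4),np.percentile(q[:,4],[2,98]).round(4))
    r=cv2.minAreaRect((Q[:,3:5]*1000).astype(np.float32));print('rect tool mm',np.round(r[0],1),np.round(r[1],1),round(r[2],1))
    # hinge direction from handle tops' two clusters
    q=Q[Q[:,2]>.07]
    for sg in(-1,1):
        k=q[(q[:,4]-np.median(r[0][1])/1000)*sg>0]
        if len(k)>20: f=cv2.fitLine((k[:,3:5]).astype(np.float32),cv2.DIST_HUBER,0,.001,.001).ravel();print('handle slope deg (tool y per x)',np.degrees(np.arctan(f[1]/f[0])).round(1),len(k),k[:,3:5].mean(0).round(4))
def clamps_top():
    shot('top');P,im=cloud('top')
    for u,v in [(300,239),(338,227),(367,233),(402,240)]:
        Q=P[v-14:v+14,u-14:u+14].reshape(-1,3); Q=Q[(Q[:,2]>.03)&(Q[:,2]<.1)]
        print('clamp',u,v,len(Q),Q.mean(0).round(4) if len(Q) else '')
    Q=P[165:205,270:390].reshape(-1,3);Q=Q[(Q[:,2]>.13)&(Q[:,2]<.18)]
    for y in(.1115,.0495,-.0125,-.0745):
        k=Q[abs(Q[:,1]-y)<.03]; print('on mark',y,len(k),k.mean(0).round(4) if len(k) else '',k[:,2].max().round(4) if len(k) else '')
E
python3 - <<'E'
from h import *
clampcheck(); clamps_top(); print(robot.observe()['tool_pos'])
E
```

```text
0.04 557 [-0.0133  0.0129] [-0.0125  0.0085]
0.06 310 [-0.0121  0.0122] [-0.0168  0.0133]
0.075 489 [-0.0126  0.012 ] [-0.0204  0.0169]
rect tool mm [-0.7 -1.8] [37.9 28.2] 88.8
handle slope deg (tool y per x) 0.3 299 [ 0.0005 -0.0173]
handle slope deg (tool y per x) 0.8 303 [0.0005 0.0135]
clamp 300 239 0 
clamp 338 227 0 
clamp 367 233 67 [ 0.4438 -0.0725  0.0577]
clamp 402 240 160 [ 0.4233 -0.1703  0.0583]
on mark 0.1115 109 [0.5768 0.1102 0.1514] 0.1639
on mark 0.0495 0  
on mark -0.0125 0  
on mark -0.0745 0  
[ 0.45702051 -0.00455979  0.15313348]
```

Call:
{"method": "send_rows", "body": {"plan": [[[0,-0.07,0.5],[0,0,0]],[[0,0,0.6],[0,0,0]],[[0,0,0.6],[0,0,0]],[[0,0,0.6],[0,0,0]],[[0,0,0.6],[0,0,0]],[[0,0,0.6],[0,0,0]],[[0,0,0.5],[0,0,0]],[[0,0,0.25],[0,0,0]],[[0,0,0],[0,0,0]],[[0,0,0],[0,0,0]]]}}

```text
time: 16.65
tool_pos: [0.4547, -0.0048, 0.0466]
tool_rot: [3.141, 0.0, 1.493]
contact_force: [0.3, 0.0, 0.1]
opening: 0.0919
grip_force: 0.0
```

Call:
{"method": "send_rows", "body": {"plan": [[[0,0,0],[0,0,0]],[[0,0,0],[0,0,0]],[[0,0,0],[0,0,0]],[[0,0,0],[0,0,0]],[[0,0,0],[0,0,0]],[[0,0,0],[0,0,0]],[[0,0,0],[0,0,0]],[[0,0,0],[0,0,0]],[[0,0,0],[0,0,0]],[[0,0,0],[0,0,0]]], "gripper": -1, "force": 30}}

```text
time: 17.9
tool_pos: [0.4559, -0.005, 0.0471]
tool_rot: [3.138, 0.0, 1.493]
contact_force: [1.3, -0.3, 6.7]
opening: 0.0238
grip_force: 29.9
```

Call:
{"method": "send_rows", "body": {"plan": [[[0,0,-0.3],[0,0,0]],[[0,0,-0.8],[0,0,0]],[[0,0,-1],[0,0,0]],[[0,0,-1],[0,0,0]],[[0,0,-1],[0,0,0]],[[0,0,-1],[0,0,0]],[[0,0,-1],[0,0,0]],[[0,0,0],[0,0,-0.043]],[[0,0,0],[0,0,0]],[[0,0,0],[0,0,0]]]}}

```text
time: 19.15
tool_pos: [0.4539, -0.0046, 0.1983]
tool_rot: [-3.14, -0.0, 1.559]
contact_force: [-0.1, -0.3, -0.6]
opening: 0.0236
grip_force: 29.9
```

```bash
python3 - <<'E'
from h import *
delta([.5762,.0495,.2],89.5)
E
```

```text
turn -0.002 shift [ 2.21  4.87 -0.07] at [ 0.4539 -0.0046  0.1983] [-3.14  -0.     1.559]
```

Call:
{"method": "send_rows", "body": {"plan": [[[0.37,0.81,0],[0,0,0]],[[0.37,0.81,0],[0,0,0]],[[0.37,0.81,0],[0,0,0]],[[0.37,0.81,0],[0,0,0]],[[0.37,0.81,0],[0,0,0]],[[0.37,0.81,0],[0,0,0]],[[0,0,0],[0,0,0]],[[0,0,0],[0,0,0]],[[0,0,0.3],[0,0,0]],[[0,0,0.3],[0,0,0]]]}}

```text
time: 20.4
tool_pos: [0.5759, 0.0493, 0.1832]
tool_rot: [-3.141, 0.0, 1.56]
contact_force: [-0.5, 0.3, -0.8]
opening: 0.0236
grip_force: 29.9
```

Call:
{"method": "send_rows", "body": {"plan": [[[0,0,0.3],[0,0,0]],[[0,0,0.4],[0,0,0]],[[0,0,0.4],[0,0,0]],[[0,0,0.4],[0,0,0]],[[0,0,0.4],[0,0,0]],[[0,0,0.25],[0,0,0]],[[0,0,0.1],[0,0,0]],[[0,0,0],[0,0,0]],[[0,0,0],[0,0,0]],[[0,0,0],[0,0,0]]]}}

```text
time: 21.65
tool_pos: [0.5766, 0.0495, 0.1278]
tool_rot: [3.141, 0.0, 1.561]
contact_force: [0.3, 0.5, -0.5]
opening: 0.024
grip_force: 29.9
```

Call:
{"method": "send_rows", "body": {"plan": [[[0,0,0],[0,0,0]],[[0,0,0],[0,0,0]],[[0,0,0],[0,0,0]],[[0,0,0],[0,0,0]],[[0,0,0],[0,0,0]],[[0,0,0],[0,0,0]],[[0,0,-0.5],[0,0,0]],[[0,0,-0.8],[0,0,0]],[[0,0,-0.9],[0,0,0]],[[0,0,-0.8],[0,0,0]]], "gripper": 1}}

```text
time: 22.9
tool_pos: [0.5767, 0.0495, 0.2043]
tool_rot: [3.14, 0.0, 1.561]
contact_force: [0.6, 0.2, -0.4]
opening: 0.0918
grip_force: 0.0
```

```bash
python3 - <<'E'
from h import *
clamps_top(); delta([.439,-.081,.15],108)
E
```

```text
clamp 300 239 0 
clamp 338 227 0 
clamp 367 233 150 [ 0.4395 -0.0796  0.06  ]
clamp 402 240 160 [ 0.4235 -0.1701  0.0583]
on mark 0.1115 51 [0.5864 0.1095 0.1528] 0.1647
on mark 0.0495 0  
on mark -0.0125 0  
on mark -0.0745 0  
turn -0.206 shift [-3.25 -6.9   2.28] at [0.5779 0.0495 0.2071] [3.136 0.    1.561]
```

Call:
{"method": "send_rows", "body": {"plan": [[[0,0,0],[0,0,-0.103]],[[0,0,0],[0,0,-0.103]],[[-0.46,-0.98,0],[0,0,0]],[[-0.46,-0.98,0],[0,0,0]],[[-0.46,-0.98,0],[0,0,0]],[[-0.46,-0.98,0],[0,0,0]],[[-0.46,-0.98,0.5],[0,0,0]],[[-0.46,-0.98,0.8],[0,0,0]],[[-0.46,-0.98,0.8],[0,0,0]],[[0,0,0],[0,0,0]]]}}

```text
time: 24.2
tool_pos: [0.4366, -0.0803, 0.1493]
tool_rot: [-3.139, -0.002, 1.882]
contact_force: [0.3, 0.4, 0.4]
opening: 0.0918
grip_force: 0.0
```

Call:
{"method": "send_rows", "body": {"plan": [[[0,0,0],[0,0,0]],[[0,0,0],[0,0,0]],[[0,0,0],[0,0,0]],[[0,0,0],[0,0,0]],[[0,0,0],[0,0,0]],[[0,0,0],[0,0,0]],[[0,0,0],[0,0,0]],[[0,0,0],[0,0,0]],[[0,0,0],[0,0,0]],[[0,0,0],[0,0,0]]]}}

```text
time: 25.45
tool_pos: [0.4381, -0.0799, 0.15]
tool_rot: [3.142, 0.0, 1.884]
contact_force: [-0.9, -0.2, -0.3]
opening: 0.0919
grip_force: 0.0
```

```bash
python3 - <<'E'
from h import *
clampcheck(); clamps_top(); s=robot.observe(); print(s['tool_pos'],s['tool_rot'])
E
```

```text
0.04 564 [-0.0145  0.012 ] [-0.0111  0.0101]
0.06 315 [-0.0136  0.0121] [-0.0157  0.0149]
0.075 510 [-0.0136  0.0115] [-0.0185  0.019 ]
rect tool mm [-1.6  0.1] [38.1 27.9] 85.6
handle slope deg (tool y per x) -3.2 313 [-0.0013 -0.0153]
handle slope deg (tool y per x) -3.5 306 [0.0004 0.0156]
clamp 300 239 0 
clamp 338 227 0 
clamp 367 233 27 [ 0.4358 -0.0699  0.0509]
clamp 402 240 83 [ 0.4224 -0.1735  0.0542]
on mark 0.1115 108 [0.5765 0.1101 0.1518] 0.1651
on mark 0.0495 104 [0.5764 0.0495 0.152 ] 0.1666
on mark -0.0125 0  
on mark -0.0745 0  
[ 0.43811688 -0.07991824  0.14995402] [-3.14155130e+00  8.31227527e-05  1.88416474e+00]
```

Call:
{"method": "send_rows", "body": {"plan": [[[-0.05,0,0.5],[0,0,-0.037]],[[0,0,0.6],[0,0,0]],[[0,0,0.6],[0,0,0]],[[0,0,0.6],[0,0,0]],[[0,0,0.6],[0,0,0]],[[0,0,0.6],[0,0,0]],[[0,0,0.4],[0,0,0]],[[0,0,0.22],[0,0,0]],[[0,0,0],[0,0,0]],[[0,0,0],[0,0,0]]]}}

```text
time: 26.8
tool_pos: [0.4388, -0.0812, 0.0473]
tool_rot: [3.141, 0.001, 1.942]
contact_force: [-0.5, 0.2, -0.5]
opening: 0.0921
grip_force: 0.0
```

Call:
{"method": "send_rows", "body": {"plan": [[[0,0,0],[0,0,0]],[[0,0,0],[0,0,0]],[[0,0,0],[0,0,0]],[[0,0,0],[0,0,0]],[[0,0,0],[0,0,0]],[[0,0,0],[0,0,0]],[[0,0,0],[0,0,0]],[[0,0,0],[0,0,0]],[[0,0,0],[0,0,0]],[[0,0,0],[0,0,0]]], "gripper": -1, "force": 30}}

```text
time: 28.05
tool_pos: [0.4377, -0.0814, 0.0475]
tool_rot: [-3.14, 0.0, 1.943]
contact_force: [-5.0, -2.8, 9.6]
opening: 0.0235
grip_force: 30.1
```

Call:
{"method": "send_rows", "body": {"plan": [[[0,0,-0.3],[0,0,0]],[[0,0,-0.8],[0,0,0]],[[0,0,-1],[0,0,0]],[[0,0,-1],[0,0,0]],[[0,0,-1],[0,0,0]],[[0,0,-1],[0,0,0]],[[0,0,-1],[0,0,0]],[[0,0,0],[0,0,0.081]],[[0,0,0],[0,0,0.081]],[[0,0,0],[0,0,0.08]]]}}

```text
time: 29.3
tool_pos: [0.4385, -0.081, 0.1997]
tool_rot: [3.141, -0.0, 1.558]
contact_force: [0.6, 0.6, -0.0]
opening: 0.0234
grip_force: 30.0
```

```bash
python3 - <<'E'
from h import *
delta([.5757,-.0125,.2],89.5)
E
```

```text
turn -0.003 shift [ 2.79  5.47 -0.01] at [ 0.4385 -0.081   0.1997] [ 3.141 -0.     1.558]
```

Call:
{"method": "send_rows", "body": {"plan": [[[0.4,0.78,0],[0,0,0]],[[0.4,0.78,0],[0,0,0]],[[0.4,0.78,0],[0,0,0]],[[0.4,0.78,0],[0,0,0]],[[0.4,0.78,0],[0,0,0]],[[0.4,0.78,0],[0,0,0]],[[0.4,0.78,0],[0,0,0]],[[0,0,0],[0,0,0]],[[0,0,0.3],[0,0,0]],[[0,0,0.3],[0,0,0]]]}}

```text
time: 30.55
tool_pos: [0.5748, -0.0126, 0.1839]
tool_rot: [-3.141, 0.0, 1.562]
contact_force: [0.5, 0.2, -0.5]
opening: 0.0234
grip_force: 30.0
```

Call:
{"method": "send_rows", "body": {"plan": [[[0,0,0.3],[0,0,0]],[[0,0,0.4],[0,0,0]],[[0,0,0.4],[0,0,0]],[[0,0,0.4],[0,0,0]],[[0,0,0.4],[0,0,0]],[[0,0,0.3],[0,0,0]],[[0,0,0.1],[0,0,0]],[[0,0,0],[0,0,0]],[[0,0,0],[0,0,0]],[[0,0,0],[0,0,0]]]}}

```text
time: 31.8
tool_pos: [0.5758, -0.0123, 0.1273]
tool_rot: [3.141, 0.0, 1.562]
contact_force: [0.2, 0.4, -1.1]
opening: 0.0235
grip_force: 30.0
```

Call:
{"method": "send_rows", "body": {"plan": [[[0,0,0],[0,0,0]],[[0,0,0],[0,0,0]],[[0,0,0],[0,0,0]],[[0,0,0],[0,0,0]],[[0,0,0],[0,0,0]],[[0,0,0],[0,0,0]],[[0,0,-0.5],[0,0,0]],[[0,0,-0.8],[0,0,0]],[[0,0,-0.9],[0,0,0]],[[0,0,-0.8],[0,0,0]]], "gripper": 1}}

```text
time: 33.05
tool_pos: [0.5759, -0.0123, 0.2038]
tool_rot: [3.14, 0.0, 1.562]
contact_force: [0.7, 0.2, 0.0]
opening: 0.0918
grip_force: 0.0
```

```bash
python3 - <<'E'
from h import *
clamps_top(); delta([.4221,-.1705,.15],65.4)
E
```

```text
clamp 300 239 0 
clamp 338 227 0 
clamp 367 233 0 
clamp 402 240 162 [ 0.4169 -0.1664  0.0577]
on mark 0.1115 107 [0.5766 0.1101 0.1522] 0.1666
on mark 0.0495 7 [0.5874 0.0411 0.1603] 0.163
on mark -0.0125 0  
on mark -0.0745 0  
turn 0.268 shift [-8.33 -3.01  2.26] at [ 0.5771 -0.0125  0.2066] [3.136e+00 1.000e-03 1.562e+00]
```

Call:
{"method": "send_rows", "body": {"plan": [[[0,0,0],[0,0,0.09]],[[0,0,0],[0,0,0.09]],[[0,0,0],[0,0,0.088]],[[-0.92,-0.33,0],[0,0,0]],[[-0.92,-0.33,0],[0,0,0]],[[-0.92,-0.33,0],[0,0,0]],[[-0.92,-0.33,0],[0,0,0]],[[-0.92,-0.33,0],[0,0,0]],[[-0.92,-0.33,0],[0,0,0]],[[-0.92,-0.33,0],[0,0,0]]]}}

```text
time: 34.35
tool_pos: [0.4555, -0.1351, 0.2023]
tool_rot: [3.141, 0.0, 1.141]
contact_force: [0.3, -0.4, -0.2]
opening: 0.0919
grip_force: 0.0
```

Call:
{"method": "send_rows", "body": {"plan": [[[-0.92,-0.33,0],[0,0,0]],[[-0.92,-0.33,0],[0,0,0]],[[0,0,0.7],[0,0,0]],[[0,0,0.8],[0,0,0]],[[0,0,0.7],[0,0,0]],[[0,0,0],[0,0,0]],[[0,0,0],[0,0,0]],[[0,0,0],[0,0,0]],[[0,0,0],[0,0,0]],[[0,0,0],[0,0,0]]]}}

```text
time: 35.6
tool_pos: [0.422, -0.1696, 0.1472]
tool_rot: [3.141, 0.0, 1.141]
contact_force: [0.1, 0.1, -0.9]
opening: 0.0917
grip_force: 0.0
```

```bash
python3 - <<'E'
from h import *
clampcheck(); clamps_top(); s=robot.observe(); print(s['tool_pos'],s['tool_rot']); cv2.imwrite('pics/w3.png',load('wrist')['im'])
E
```

```text
0.04 579 [-0.0115  0.0163] [-0.0183  0.005 ]
0.06 316 [-0.0116  0.0171] [-0.0224  0.0094]
0.075 529 [-0.0131  0.0172] [-0.028   0.0113]
rect tool mm [ 1.6 -8.3] [28.  37.9] 12.8
handle slope deg (tool y per x) 13.3 311 [ 0.0061 -0.0232]
handle slope deg (tool y per x) 13.0 326 [-0.0008  0.007 ]
clamp 300 239 0 
clamp 338 227 0 
clamp 367 233 0 
clamp 402 240 0 
on mark 0.1115 108 [0.5767 0.1102 0.1517] 0.167
on mark 0.0495 106 [0.5758 0.0496 0.1515] 0.1646
on mark -0.0125 108 [ 0.5754 -0.0124  0.152 ] 0.1638
on mark -0.0745 0  
[ 0.42190663 -0.16957265  0.14707222] [3.14138164e+00 1.13942923e-04 1.14113294e+00]
```

View pics/w3.png

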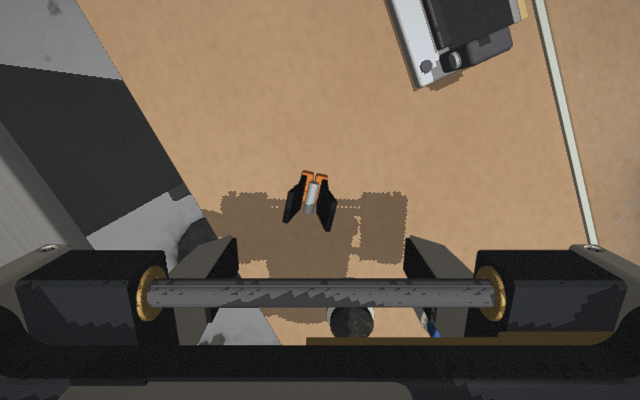

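The clamp was knocked but still stands upright, at (310,200) and turned about 13° in the tool frame. I'll correct for that and grasp it.

Call:
{"method": "send_rows", "body": {"plan": [[[0.09,-0.33,0],[0,0,0]],[[0,0,0],[0,0,0.073]],[[0,0,0],[0,0,0.073]],[[0,0,0.6],[0,0,0]],[[0,0,0.7],[0,0,0]],[[0,0,0.7],[0,0,0]],[[0,0,0.7],[0,0,0]],[[0,0,0.6],[0,0,0]],[[0,0,0.5],[0,0,0]],[[0,0,0.2],[0,0,0]]]}}

```text
time: 36.95
tool_pos: [0.4149, -0.1638, 0.0464]
tool_rot: [-3.141, 0.0, 0.912]
contact_force: [-0.5, -0.8, 0.6]
opening: 0.092
grip_force: 0.0
```

Call:
{"method": "send_rows", "body": {"plan": [[[0,0,0],[0,0,0]],[[0,0,0],[0,0,0]],[[0,0,0],[0,0,0]],[[0,0,0],[0,0,0]],[[0,0,0],[0,0,0]],[[0,0,0],[0,0,0]],[[0,0,0],[0,0,0]],[[0,0,0],[0,0,0]],[[0,0,0],[0,0,0]],[[0,0,0],[0,0,0]]], "gripper": -1, "force": 30}}

```text
time: 38.2
tool_pos: [0.417, -0.1652, 0.0479]
tool_rot: [3.137, -0.0, 0.912]
contact_force: [2.9, -1.6, 7.6]
opening: 0.0234
grip_force: 30.0
```

Call:
{"method": "send_rows", "body": {"plan": [[[0,0,-0.3],[0,0,0]],[[0,0,-0.8],[0,0,0]],[[0,0,-1],[0,0,0]],[[0,0,-1],[0,0,0]],[[0,0,-1],[0,0,0]],[[0,0,-1],[0,0,0]],[[0,0,-1],[0,0,0]],[[0,0,0],[0,0,-0.11]],[[0,0,0],[0,0,-0.11]],[[0,0,0],[0,0,-0.11]]]}}

```text
time: 39.45
tool_pos: [0.4146, -0.1636, 0.1993]
tool_rot: [-3.14, -0.001, 1.436]
contact_force: [-0.9, 0.3, -0.7]
opening: 0.0236
grip_force: 30.0
```

```bash
python3 - <<'E'
from h import *
delta([.5752,-.0745,.2],89.5); clamps_top()
E
```

```text
turn -0.08 shift [ 3.62  6.39 -0.03] at [ 0.4146 -0.1636  0.1993] [-3.140e+00 -1.000e-03  1.436e+00]
clamp 300 239 0 
clamp 338 227 0 
clamp 367 233 0 
clamp 402 240 0 
on mark 0.1115 107 [0.5768 0.1101 0.1515] 0.1653
on mark 0.0495 107 [0.5762 0.0496 0.1513] 0.1667
on mark -0.0125 106 [ 0.5755 -0.0123  0.1522] 0.1641
on mark -0.0745 0
```

Call:
{"method": "send_rows", "body": {"plan": [[[0,0,0],[0,0,-0.081]],[[0.517,0.913,0],[0,0,0]],[[0.517,0.913,0],[0,0,0]],[[0.517,0.913,0],[0,0,0]],[[0.517,0.913,0],[0,0,0]],[[0.517,0.913,0],[0,0,0]],[[0.517,0.913,0],[0,0,0]],[[0.517,0.913,0],[0,0,0]],[[0,0,0],[0,0,0]],[[0,0,0.6],[0,0,0]]]}}

```text
time: 40.75
tool_pos: [0.576, -0.076, 0.1846]
tool_rot: [3.141, 0.001, 1.556]
contact_force: [0.5, -0.1, -0.9]
opening: 0.0236
grip_force: 30.0
```

Call:
{"method": "send_rows", "body": {"plan": [[[0,0,0.3],[0,0,0]],[[0,0,0.4],[0,0,0]],[[0,0,0.4],[0,0,0]],[[0,0,0.4],[0,0,0]],[[0,0,0.4],[0,0,0]],[[0,0,0.3],[0,0,0]],[[0,0,0.1],[0,0,0]],[[0,0,0],[0,0,0]],[[0,0,0],[0,0,0]],[[0,0,0],[0,0,0]]]}}

```text
time: 42.0
tool_pos: [0.5765, -0.0758, 0.1273]
tool_rot: [3.141, 0.0, 1.557]
contact_force: [-0.3, 0.5, -1.0]
opening: 0.0233
grip_force: 30.0
```

Call:
{"method": "send_rows", "body": {"plan": [[[0,0,0],[0,0,0]],[[0,0,0],[0,0,0]],[[0,0,0],[0,0,0]],[[0,0,0],[0,0,0]],[[0,0,0],[0,0,0]],[[0,0,0],[0,0,0]],[[0,0,-0.5],[0,0,0]],[[0,0,-0.8],[0,0,0]],[[0,0,-0.9],[0,0,0]],[[0,0,-0.8],[0,0,0]]], "gripper": 1}}

```text
time: 43.25
tool_pos: [0.5765, -0.0758, 0.2038]
tool_rot: [3.14, 0.0, 1.557]
contact_force: [0.4, -1.1, 1.1]
opening: 0.0919
grip_force: 0.0
```

```bash
python3 - <<'E'
from h import *
shot('top');im=load('top')['im'];P,_=cloud('top')
h=cv2.cvtColor(im,cv2.COLOR_BGR2HSV)
b=(h[...,0]>100)&(h[...,0]<125)&(h[...,1]>150);b[:,:150]=0;b[:,245:]=0;b[:205]=0;b[275:]=0
Q=P[b];f=Q[Q[:,2]>.075];print('fin',f.mean(0).round(4),len(f));q=Q[(Q[:,2]>.05)&(Q[:,2]<.068)];print('plate',cv2.minAreaRect((q[:,:2]*1000).astype(np.float32)))
Q=P[205:275,150:245].reshape(-1,3);Q=Q[(Q[:,2]>.036)&(Q[:,2]<.05)]
print(len(Q),'timer',cv2.minAreaRect((Q[:,:2]*1000).astype(np.float32)))
cv2.imwrite('pics/c2.png',cv2.resize(im[205:275,145:250],None,fx=6,fy=6,interpolation=cv2.INTER_CUBIC))
s=robot.observe();print(s['tool_pos'])
E
```

```text
fin [0.4233 0.3159 0.0853] 59
plate ((423.8560791015625, 316.4512023925781), (49.11951446533203, 70.62518310546875), 82.980224609375)
2404 timer ((432.62738037109375, 375.4412841796875), (230.62014770507812, 127.88815307617188), 76.927734375)
[ 0.57774334 -0.07606759  0.20663006]
```

View pics/c2.png

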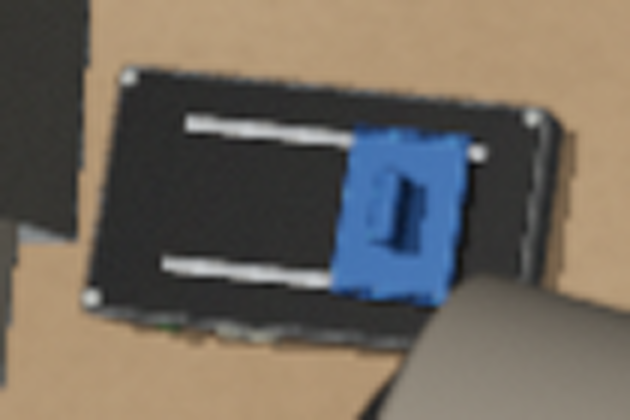

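The fin is at crop pixel (398,210), and the timer is yawed about -6.7°. Folders stand to its left. I'll measure their clearance.

```bash
python3 - <<'E'
from h import *
P,im=cloud('top');Q=P.reshape(-1,3)
for x in np.arange(.34,.56,.03):
    for lo,hi in((.1,.2),(.2,.3),(.3,.5)):
        m=(abs(Q[:,0]-x)<.015)&(Q[:,2]>lo)&(Q[:,2]<hi)&(Q[:,1]>.3)
        if m.sum()>2: print(x.round(2),lo,Q[m,1].min().round(3),m.sum())
shot('side');P,im=cloud('side');Q=P.reshape(-1,3)
print('side')
for lo in(.05,.1,.15,.2,.25,.3):
    m=(Q[:,0]>.33)&(Q[:,0]<.55)&(Q[:,2]>lo)&(Q[:,2]<lo+.05)&(Q[:,1]>.4)&(Q[:,1]<.8)
    if m.sum()>2: print(lo,np.percentile(Q[m,1],[0,2,10]).round(3),m.sum())
from h import delta
delta([.4235,.316,.2],83.3)
E
```

```text
0.34 0.1 0.505 29
0.34 0.2 0.506 40
0.34 0.3 0.51 20
0.37 0.1 0.501 250
0.37 0.2 0.505 347
0.37 0.3 0.508 266
0.4 0.1 0.501 296
0.4 0.2 0.504 585
0.4 0.3 0.507 778
0.43 0.1 0.471 372
0.43 0.2 0.503 375
0.43 0.3 0.507 1298
0.46 0.1 0.47 381
0.46 0.2 0.503 383
0.46 0.3 0.507 1296
0.49 0.1 0.471 370
0.49 0.2 0.501 397
0.49 0.3 0.505 1287
0.52 0.1 0.471 359
0.52 0.2 0.5 397
0.52 0.3 0.502 1294
0.55 0.1 0.471 268
0.55 0.2 0.497 402
0.55 0.3 0.5 1307
side
0.05 [0.409 0.505 0.514] 1059
0.1 [0.473 0.506 0.518] 1733
0.15 [0.473 0.508 0.522] 2334
0.2 [0.508 0.513 0.527] 3329
0.25 [0.509 0.517 0.529] 6682
0.3 [0.505 0.511 0.519] 12376
turn 0.066 shift [14.86 -7.95  0.21] at [ 0.5777 -0.0761  0.2051] [3.136e+00 2.000e-03 1.557e+00]
```

Call:
{"method": "send_rows", "body": {"plan": [[[0,0,0],[0,0,-0.114]],[[0,0,0],[0,0,-0.114]],[[0,0,0],[0,0,-0.114]],[[0,0,0],[0,0,-0.114]],[[0,0,0],[0,0,-0.114]],[[0,0,0],[0,0,-0.114]],[[0,0,0],[0,0,-0.114]],[[0,0,0],[0,0,-0.114]],[[0,0,0],[0,0,-0.114]],[[0,0,0],[0,0,-0.114]]]}}

```text
time: 44.6
tool_pos: [0.576, -0.0757, 0.2014]
tool_rot: [3.141, -0.001, -2.929]
contact_force: [-0.5, -0.5, 0.2]
opening: 0.0916
grip_force: 0.0
```

Call:
{"method": "send_rows", "body": {"plan": [[[0,0,0],[0,0,-0.114]],[[0,0,0],[0,0,-0.114]],[[0,0,0],[0,0,-0.114]],[[0,0,0],[0,0,-0.114]],[[0,0,0],[0,0,-0.114]],[[0,0,0],[0,0,-0.114]],[[0,0,0],[0,0,-0.11]],[[0,0,0],[0,0,0]],[[0,0,0],[0,0,0]],[[0,0,0],[0,0,0]]]}}

```text
time: 45.85
tool_pos: [0.5813, -0.037, 0.1987]
tool_rot: [-3.138, -0.055, -1.756]
contact_force: [-0.9, 0.2, -0.4]
opening: 0.0921
grip_force: 0.0
```

```bash
python3 - <<'E'
from h import *
delta([.4235,.316,.2],263.3); print(robot.observe()['qpos'].round(2))
E
```

```text
turn -0.043 shift [-13.29   7.92  -0.05] at [ 0.5813 -0.037   0.1987] [-3.138 -0.055 -1.756]
[-0.16  0.47  1.4  -0.06  1.27 -3.1 ]
```

Call:
{"method": "send_rows", "body": {"plan": [[[-0.95,0.53,0],[0,0,0]],[[-0.95,0.53,0],[0,0,0]],[[-0.95,0.53,0],[0,0,0]],[[-0.95,0.53,0],[0,0,0]],[[-0.95,0.53,0],[0,0,0]],[[-0.95,0.53,0],[0,0,0]],[[-0.95,0.53,0],[0,0,0]],[[-0.95,0.53,0],[0,0,0]],[[0,0,0],[0,0,0]],[[0,0,0],[0,0,0]]]}}

```text
time: 47.1
tool_pos: [0.5122, 0.1687, 0.188]
tool_rot: [-3.137, -0.055, -1.755]
contact_force: [0.1, -0.4, -0.1]
opening: 0.0914
grip_force: 0.0
```

```bash
python3 - <<'E'
from h import *
delta([.4235,.316,.2],263.3); print(robot.observe()['qpos'].round(2))
E
```

```text
turn -0.043 shift [-5.44  4.21 -0.48] at [0.5122 0.1687 0.188 ] [-3.137 -0.055 -1.755]
[ 0.21  0.42  1.53 -0.06  1.22 -2.73]
```

```bash
cat >> h.py <<'E'
def fix(yaw):
    from scipy.spatial.transform import Rotation as Ro
    s=robot.observe();R=Ro.from_euler('xyz',s['tool_rot']);D=Ro.from_euler('xyz',[np.pi,0,np.radians(yaw)])
    print('rotvec units',((R.inv()*D).as_rotvec()/(np.pi/2)).round(4))
E
python3 -c "
from h import *
fix(263.3)"
```

```text
rotvec units [-0.0017 -0.0352 -0.0428]
```

Straighten the tool, then move above the fin.

Call:
{"method": "send_rows", "body": {"plan": [[[0,0,-0.4],[-0.002,-0.035,-0.043]],[[-0.91,0.7,0],[0,0,0]],[[-0.91,0.7,0],[0,0,0]],[[-0.91,0.7,0],[0,0,0]],[[-0.91,0.7,0],[0,0,0]],[[-0.91,0.7,0],[0,0,0]],[[-0.91,0.7,0],[0,0,0]],[[0,0,0],[0,0,0]],[[0,0,0],[0,0,0]],[[0,0,0],[0,0,0]]]}}

```text
time: 48.35
tool_pos: [0.4241, 0.3169, 0.198]
tool_rot: [3.141, -0.0, -1.688]
contact_force: [-0.2, -0.9, 0.3]
opening: 0.0915
grip_force: 0.0
```

```bash
python3 - <<'E'
from h import *
fix(263.3)
clamps_top()
shot('wrist','w4.png');s=robot.observe();P,im=cloud('wrist');h=cv2.cvtColor(im,cv2.COLOR_BGR2HSV)
b=(h[...,0]>100)&(h[...,0]<125)&(h[...,1]>120)
Q=P[b];Q=Q[(Q[:,2]>.05)&(Q[:,2]<.1)];T=tl(Q,s);f=T[Q[:,2]>.08];print('fin tool',len(f),f.mean(0).round(4),np.percentile(f,[2,98],axis=0).round(4))
print('fin world',Q[Q[:,2]>.08].mean(0).round(4)); print(cv2.minAreaRect((f[:,:2]*1000).astype(np.float32)),s['tool_pos'],s['tool_rot'])
q=Q[Q[:,2]<.068];print('plate',cv2.minAreaRect((q[:,:2]*1000).astype(np.float32)))
E
```

```text
rotvec units [ 0.0004 -0.0001 -0.0003]
clamp 300 239 0 
clamp 338 227 0 
clamp 367 233 0 
clamp 402 240 0 
on mark 0.1115 107 [0.5766 0.1102 0.1514] 0.1666
on mark 0.0495 109 [0.5762 0.0495 0.1516] 0.168
on mark -0.0125 109 [ 0.5757 -0.0123  0.1515] 0.1657
on mark -0.0745 109 [ 0.5754 -0.0761  0.1498] 0.1632
fin tool 405 [ 0.0014 -0.0009  0.1102] [[-0.0038 -0.015   0.108 ]
 [ 0.0053  0.0133  0.1172]]
fin world [0.4245 0.3157 0.0878]
((0.7466444969177246, -0.9313993453979492), (9.664636611938477, 28.85600471496582), 0.4296294152736664) [0.42391248 0.31720959 0.19801194] [ 3.14090314e+00 -6.06852920e-05 -1.68785384e+00]
plate ((424.7402038574219, 316.9027099609375), (50.007423400878906, 71.42532348632812), 83.39327239990234)
```

View pics/w4.png

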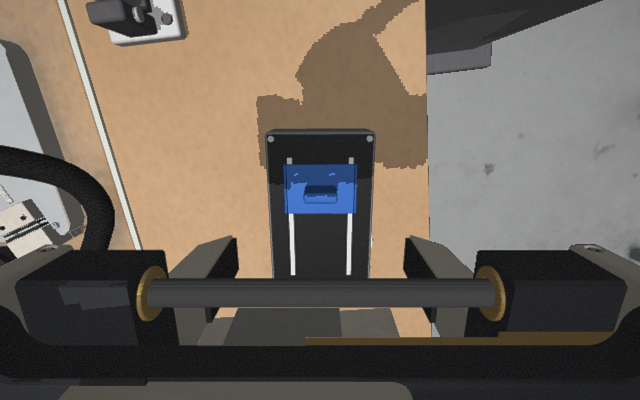

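The wrist view shows the fin at (320,195), centred between the fingers, and all four clamps are on their marks. I'll grasp the fin.

Call:
{"method": "send_rows", "body": {"plan": [[[0.03,-0.03,0.6],[0,0,0]],[[0,0,0.8],[0,0,0]],[[0,0,0.8],[0,0,0]],[[0,0,0.8],[0,0,0]],[[0,0,0.8],[0,0,0]],[[0,0,0.7],[0,0,0]],[[0,0,0.5],[0,0,0]],[[0,0,0.36],[0,0,0]],[[0,0,0],[0,0,0]],[[0,0,0],[0,0,0]]]}}

```text
time: 49.7
tool_pos: [0.4242, 0.3173, 0.0644]
tool_rot: [3.142, 0.001, -1.687]
contact_force: [0.4, -0.6, -0.2]
opening: 0.0917
grip_force: 0.0
```

Call:
{"method": "send_rows", "body": {"plan": [[[0,0,0],[0,0,0]],[[0,0,0],[0,0,0]],[[0,0,0],[0,0,0]],[[0,0,0],[0,0,0]],[[0,0,0],[0,0,0]],[[0,0,0],[0,0,0]],[[0,0,0],[0,0,0]],[[0,0,0],[0,0,0]],[[0,0,0],[0,0,0]],[[0,0,0],[0,0,0]]], "gripper": -1, "force": 15}}

```text
time: 50.95
tool_pos: [0.4243, 0.3172, 0.0641]
tool_rot: [-3.142, 0.0, -1.687]
contact_force: [3.8, 0.0, -2.3]
opening: 0.0299
grip_force: 15.0
```

Call:
{"method": "send_rows", "body": {"plan": [[[-0.3,0,0],[0,0,0]],[[-0.3,0,0],[0,0,0]],[[-0.3,0,0],[0,0,0]],[[-0.3,0,0],[0,0,0]],[[-0.3,0,0],[0,0,0]],[[-0.3,0,0],[0,0,0]],[[-0.3,0,0],[0,0,0]],[[-0.3,0,0],[0,0,0]],[[-0.3,0,0],[0,0,0]],[[-0.1,0,0],[0,0,0]]]}}

```text
time: 52.2
tool_pos: [0.4322, 0.3868, 0.064]
tool_rot: [3.141, -0.001, -1.686]
contact_force: [4.4, -8.2, 2.9]
opening: 0.0298
grip_force: 15.0
```

Call:
{"method": "send_rows", "body": {"plan": [[[0,0,0],[0,0,0]],[[0,0,0],[0,0,0]],[[0,0,0],[0,0,0]],[[0,0,0],[0,0,0]],[[0,0,0],[0,0,0]],[[0,0,0],[0,0,0]],[[0,0,0],[0,0,0]],[[0,0,0],[0,0,0]],[[0,0,0],[0,0,0]],[[0,0,0],[0,0,0]]]}}

```text
time: 53.45
tool_pos: [0.4323, 0.3867, 0.0641]
tool_rot: [3.141, -0.0, -1.686]
contact_force: [5.1, -1.4, -1.4]
opening: 0.0301
grip_force: 15.0
```

Call:
{"method": "send_rows", "body": {"plan": [[[0,0,0],[0,0,0]],[[0,0,0],[0,0,0]],[[0,0,0],[0,0,0]],[[0,0,0],[0,0,0]],[[0,0,0],[0,0,0]],[[0,0,-0.5],[0,0,0]],[[0,0,-0.9],[0,0,0]],[[0,0,-1],[0,0,0]],[[0,0,-1],[0,0,0]],[[0,0,-1],[0,0,0]]], "gripper": 1}}

```text
time: 54.7
tool_pos: [0.4321, 0.3867, 0.1759]
tool_rot: [3.142, 0.001, -1.687]
contact_force: [0.4, 0.2, 0.1]
opening: 0.0919
grip_force: 0.0
```

Call:
{"method": "send_rows", "body": {"plan": [[[0.7,0,0],[0,0,0]],[[0.7,0,0],[0,0,0]],[[0.7,0,0],[0,0,0]],[[0.7,0,0],[0,0,0]],[[0,0,0],[0,0,0]],[[0,0,0],[0,0,0]],[[0,0,0],[0,0,0]],[[0,0,0],[0,0,0]],[[0,0,0],[0,0,0]],[[0,0,0],[0,0,0]]], "gripper": -1}}

```text
time: 55.95
tool_pos: [0.4239, 0.3173, 0.174]
tool_rot: [3.141, -0.0, -1.686]
contact_force: [0.3, 0.6, 0.1]
opening: 0.0007
grip_force: 0.0
```

```bash
cat > t.py <<'E'
from h import *
shot('wrist','w5.png');s=robot.observe();P,im=cloud('wrist');h=cv2.cvtColor(im,cv2.COLOR_BGR2HSV)
for nm,b in(('red',((h[...,0]<8)|(h[...,0]>172))&(h[...,1]>130)),('blue',(h[...,0]>100)&(h[...,0]<125)&(h[...,1]>120))):
    Q=P[b];Q=Q[(Q[:,2]>.046)&(Q[:,2]<.1)]
    if nm=='blue': print('fin',Q[Q[:,2]>.08].mean(0).round(4)); Q=Q[Q[:,2]<.068]
    T=tl(Q,s);print(nm,len(T),T.mean(0).round(4),Q.mean(0).round(4),np.percentile(T,[2,98],axis=0).round(4)[:,:2].tolist())
print(s['tool_pos'],s['opening'])
E
python3 t.py
```

```text
red 559 [ 0.0012 -0.0009  0.12  ] [0.4246 0.316  0.054 ] [[-0.0102, -0.0118], [0.0123, 0.0102]]
fin [0.4316 0.3815 0.0848]
blue 159 [-0.0501 -0.0019  0.1158] [0.4315 0.3667 0.0582] [[-0.0651, -0.036], [-0.0447, 0.0345]]
[0.42393867 0.31721279 0.17397984] 0.00022025925009251662
```

View pics/w5.png

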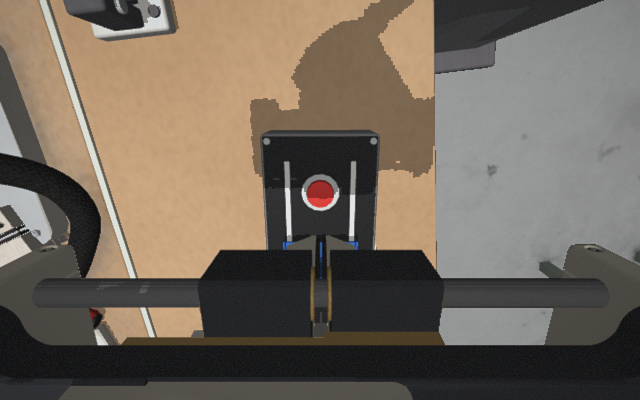

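The button shows fully at (320,193), and the cover's edge is about 45 mm away, so it's fully aside. I'll press the button now.

Call:
{"method": "send_rows", "body": {"plan": [[[0.04,-0.03,0.8],[0,0,0]],[[0,0,1],[0,0,0]],[[0,0,1],[0,0,0]],[[0,0,0.9],[0,0,0]],[[0,0,0.6],[0,0,0]],[[0,0,0.3],[0,0,0]],[[0,0,0.25],[0,0,0]],[[0,0,0.2],[0,0,0]],[[0,0,0],[0,0,0]],[[0,0,0],[0,0,0]]]}}

```text
time: 57.25
tool_pos: [0.4248, 0.3162, 0.0484]
tool_rot: [-3.141, 0.001, -1.687]
contact_force: [-1.0, -0.8, 5.3]
opening: 0.0007
grip_force: 2.2
```

Call:
{"method": "send_rows", "body": {"plan": [[[0,0,0.03],[0,0,0]],[[0,0,0],[0,0,0]],[[0,0,0],[0,0,0]],[[0,0,-0.2],[0,0,0]],[[0,0,-0.7],[0,0,0]],[[0,0,-1],[0,0,0]],[[0,0,-1],[0,0,0]],[[0,0,-1],[0,0,0]],[[0,0,-0.8],[0,0,0]],[[0,0,-0.38],[0,0,0]]]}}

```text
time: 58.5
tool_pos: [0.4249, 0.3162, 0.1749]
tool_rot: [-3.141, 0.001, -1.687]
contact_force: [-0.1, -0.5, 0.1]
opening: 0.0003
grip_force: 0.0
```

Call:
{"method": "send_rows", "body": {"plan": [[[-0.7,0.02,0],[0,0,0]],[[-0.7,0,0],[0,0,0]],[[-0.7,0,0],[0,0,0]],[[-0.7,0,0],[0,0,0]],[[0,0,0],[0,0,0]],[[0,0,0],[0,0,0]],[[0,0,0],[0,0,0]],[[0,0,0],[0,0,0]],[[0,0,0],[0,0,0]],[[0,0,0],[0,0,0]]], "gripper": 1}}

```text
time: 59.75
tool_pos: [0.4322, 0.3855, 0.1741]
tool_rot: [3.141, 0.0, -1.687]
contact_force: [0.2, 0.6, -0.1]
opening: 0.0907
grip_force: 0.0
```

```bash
sed -i s/w5/w6/ t.py; python3 t.py; python3 -c "
from h import *
clamps_top()"
```

```text
red 674 [ 0.0692 -0.0005  0.1201] [0.4247 0.3168 0.054 ] [[0.0581, -0.0118], [0.0805, 0.0104]]
fin [0.4324 0.3853 0.0878]
blue 3542 [ 0.0011 -0.0004  0.1154] [0.4324 0.3844 0.0587] [[-0.025, -0.0349], [0.0236, 0.0341]]
[0.43222955 0.38555059 0.1740953 ] 0.0920185163858476
clamp 300 239 0 
clamp 338 227 0 
clamp 367 233 0 
clamp 402 240 0 
on mark 0.1115 108 [0.5765 0.1101 0.1517] 0.1647
on mark 0.0495 106 [0.576  0.0496 0.1521] 0.1668
on mark -0.0125 108 [ 0.5757 -0.0122  0.1517] 0.1659
on mark -0.0745 109 [ 0.5753 -0.0762  0.1497] 0.1632
```

Call:
{"method": "send_rows", "body": {"plan": [[[0.02,-0.02,0.6],[0,0,0]],[[0,0,0.8],[0,0,0]],[[0,0,0.8],[0,0,0]],[[0,0,0.8],[0,0,0]],[[0,0,0.7],[0,0,0]],[[0,0,0.4],[0,0,0]],[[0,0,0.3],[0,0,0]],[[0,0,0],[0,0,0]],[[0,0,0],[0,0,0]],[[0,0,0],[0,0,0]]]}}

```text
time: 61.1
tool_pos: [0.4328, 0.3853, 0.0646]
tool_rot: [-3.142, 0.001, -1.687]
contact_force: [0.1, 0.1, -0.2]
opening: 0.0917
grip_force: 0.0
```

Call:
{"method": "send_rows", "body": {"plan": [[[0,0,0],[0,0,0]],[[0,0,0],[0,0,0]],[[0,0,0],[0,0,0]],[[0,0,0],[0,0,0]],[[0,0,0],[0,0,0]],[[0,0,0],[0,0,0]],[[0,0,0],[0,0,0]],[[0,0,0],[0,0,0]],[[0,0,0],[0,0,0]],[[0,0,0],[0,0,0]]], "gripper": -1, "force": 15}}

```text
time: 62.35
tool_pos: [0.4322, 0.3851, 0.064]
tool_rot: [3.14, -0.0, -1.686]
contact_force: [-3.0, 0.3, 1.8]
opening: 0.0299
grip_force: 15.0
```

Call:
{"method": "send_rows", "body": {"plan": [[[0.3,0,0],[0,0,0]],[[0.3,0,0],[0,0,0]],[[0.3,0,0],[0,0,0]],[[0.3,0,0],[0,0,0]],[[0.3,0,0],[0,0,0]],[[0.3,0,0],[0,0,0]],[[0.3,0,0],[0,0,0]],[[0.3,0,0],[0,0,0]],[[0.3,0,0],[0,0,0]],[[0.12,0,0],[0,0,0]]]}}

```text
time: 63.6
tool_pos: [0.4244, 0.3154, 0.064]
tool_rot: [3.141, 0.002, -1.688]
contact_force: [-4.8, 13.3, -1.9]
opening: 0.0301
grip_force: 15.0
```

Call:
{"method": "send_rows", "body": {"plan": [[[0,0,0],[0,0,0]],[[0,0,0],[0,0,0]],[[0,0,0],[0,0,0]],[[0,0,0],[0,0,0]],[[0,0,0],[0,0,0]],[[0,0,0],[0,0,0]],[[0,0,0],[0,0,0]],[[0,0,0],[0,0,0]],[[0,0,0],[0,0,0]],[[0,0,0],[0,0,0]]]}}

```text
time: 64.85
tool_pos: [0.4244, 0.3155, 0.064]
tool_rot: [3.141, 0.001, -1.687]
contact_force: [-4.8, 4.9, 1.6]
opening: 0.0298
grip_force: 15.0
```

Call:
{"method": "send_rows", "body": {"plan": [[[0,0,0],[0,0,0]],[[0,0,0],[0,0,0]],[[0,0,0],[0,0,0]],[[0,0,0],[0,0,0]],[[0,0,0],[0,0,0]],[[0,0,-0.5],[0,0,0]],[[0,0,-0.9],[0,0,0]],[[0,0,-1],[0,0,0]],[[0,0,-1],[0,0,0]],[[0,0,-1],[0,0,0]]], "gripper": 1}}

```text
time: 66.1
tool_pos: [0.4245, 0.3151, 0.1758]
tool_rot: [-3.142, 0.001, -1.686]
contact_force: [1.0, -0.3, 0.2]
opening: 0.0918
grip_force: 0.0
```

```bash
sed -i s/w6/w7/ t.py; python3 t.py; python3 -c "
from h import *
clamps_top(); cv2.imwrite('pics/end.png',cv2.resize(load('top')['im'][150:270,140:480],None,fx=2.3,fy=2.3,interpolation=cv2.INTER_CUBIC))"
```

```text
clamp 300 239 0 
clamp 338 227 0 
clamp 367 233 0 
clamp 402 240 0 
on mark 0.1115 107 [0.5767 0.11   0.1516] 0.1651
on mark 0.0495 109 [0.5761 0.0497 0.1517] 0.1654
on mark -0.0125 110 [ 0.5755 -0.0121  0.1515] 0.1644
on mark -0.0745 111 [ 0.5754 -0.0762  0.1498] 0.1639t.py:6: RuntimeWarning: Mean of empty slice.
  T=tl(Q,s);print(nm,len(T),T.mean(0).round(4),Q.mean(0).round(4),np.percentile(T,[2,98],axis=0).round(4)[:,:2].tolist())
  ret = um.true_divide(
Traceback (most recent call last):
  File "t.py", line 6, in <module>
    T=tl(Q,s);print(nm,len(T),T.mean(0).round(4),Q.mean(0).round(4),np.percentile(T,[2,98],axis=0).round(4)[:,:2].tolist())
                                                                    ~~~~~~~~~~~~~^^^^^^^^^^^^^^^^^
IndexError: index -1 is out of bounds for axis 0 with size 0
```

View pics/end.png

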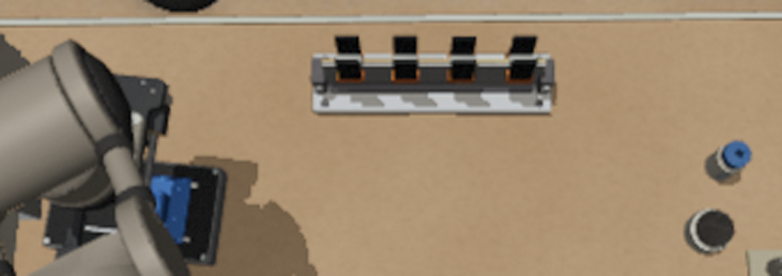

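View pics/w7.png

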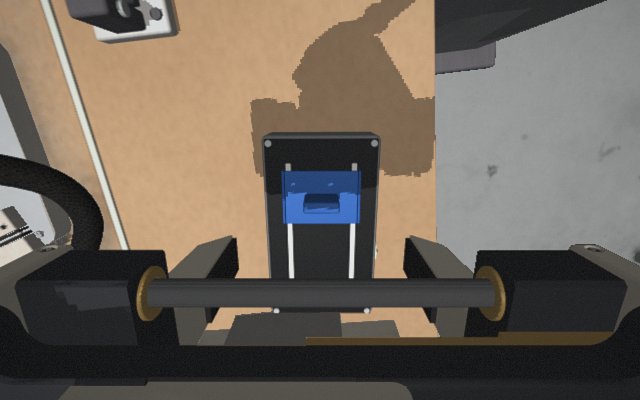

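The cover is shut over the button at (320,195) and was felt against its stop. All four clamps sit upright on the marks, the bottle and jar haven't moved, and the tool is clear.

```bash
python3 -c "
from h import *
print(robot.hand_in())"
```

```text
the job is handed in; nothing more can be done
None
```

I handed the job in at about 66 s of the 208 s allowed: all four clamps are on their own yellow marks, the cover was slid aside, the button was pressed and released, and the cover is shut again; the hand-in returned no verdict.

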